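# Stand the bench things on the tidy rail in order of height

## Robot

A 6-joint arm with a two-finger parallel gripper is mounted at the origin on a cart in front of the work surface, level with it; the furniture and walls round the work are solid. World frame = base frame: x ahead of the robot, y to its left, z up, the work surface at z = 0. Lengths are in mm, angles in rad, forces in N, time in s.
With the tool pointing down it reaches from about 275 to 850 mm from the base axis. Payload 19 kg.
Tool frame: the origin (TCP) lies at the centre of the arm's flange, where the gripper is bolted on; the fingertips stand 173 mm ahead of it and the grasp point (between the pads) lies 155 mm ahead of it; z points along the fingers, y is the direction in which the jaws open and shut (so a half turn about z gives the same grasp; the last joint's range is limited). The gripper opens to 85 mm and grips with 20 to 120 N. Pads are 22 mm wide; open, the fingers measure 114 mm over their backs; the gripper's body (76 mm by 85 mm) begins 54 mm behind the grasp point. The pads swing forward as they close: fully open they stand 13 mm farther back than shut.
Start: joints at [1.052, 0.15, 1.437, -0, 1.554, -0.134], TCP at [215.85, 532.935, 404.667] pointing down, gripper open.
Joint ranges: [-2.8, 2.8], [-0.68, 2.1], [0.12, 2.68], [-1.39, 4.53], [0.16, 2.79], [-2.81, 2.81]. Speed limits (rad/s): [1.89, 1.89, 2.22, 3.01, 3.01, 3.01].

## Interface

Orientations are given as a unit quaternion [x, y, z, w].
In Python, from plant import bot gives the robot as it stands.
- The arm moves only by the tool servo_tool, never from a script. Its argument "commands" is a list that holds one entry, the list of rows, each a list of 6 numbers: the shift along the tool's x, y, z in cm, then the turn, a rotation vector about the tool's x, y, z in rad. In form: [[[dx, dy, dz, wx, wy, wz], ...]]. A call has 1 to 10 rows; each row is the pose to reach, as a shift and turn from the pose commanded when the call began, along the tool's axes at that moment; what a row does not reach only later rows make up. A row lasts 1/8 s, in which the tool goes at most 62.5 mm and 10.7 degrees, less where a joint would pass 70% of its speed; a pose out of reach is approached as far as the arm can. A call with a gripper value outside its range is refused whole. "gripper" is the opening in per cent of the stroke, from 0 (shut) to 100 (fully open), set as the call begins (left out, the last holds). The fingers move at their own pace and stop on an object; the grip force is fixed at half the most. Time passes only in rows, so rows that repeat a pose let the fingers close. It gives the time, the measured TCP pose, the force and the opening at its end, in the units of the state.
- bot.read_state(): the state, without advancing time (a new reading comes with each control period).
- bot.capture(name): name is "scene" or "top" or "wrist"; returns the picture (480x640x3 uint8, red, green, blue); there is no depth.
- bot.camera_info(name): a dict with "fx", "fy", "cx", "cy" (pixels), "rvec" (rotation vector, rad) and "tvec" (3), from world to camera coordinates, as OpenCV has them. Camera axes: x right, y down, z forward; pixel columns grow to the right and rows downward; lengths in mm; the calibration is good to about 2 mm. A picture is of the moment at which its call begins: read the wrist's pose just before it. camera_info takes no time and is no camera call; for the wrist camera it gives the pose at the moment of the call.
- bot.finish_job(): hands the job in, once; it reports no verdict.
The state is a dict: "time_s": time; "joint_pos": joint angles; "joint_velocities": joint speeds; "joint_efforts": joint torques, N m; "tool_pos": TCP position; "tcp_rot": TCP orientation; "contact_force": force on the tool from outside, world axes, zero at the start; "torque": the same for the moment, N m; "gripper_width": finger opening in mm.
Only numpy, scipy, OpenCV 4.12 (cv2) and the standard library are available. Lean on these libraries where they do the work, as an engineer would, in place of code of your own. Each camera call takes 0.05 s, during which the arm holds its last target. There are 200 camera calls.

## Task

Tidy the bench: stand the loupe, the inspection stamp, the amber dropper bottle and the white solvent bottle on the aluminium tidy rail in order of height, the shortest at the end with the yellow cap and the tallest at the end with the black cap. Each stands upright on its own round blue mat, well centred. Leave the solder spool, the green tape roll, the binder clip and the side cutters where they lie.

Things in the scene. Friction and masses are not known exactly. Their poses are not given: they have to be found in the camera images.
- rail: tidy rail: flat aluminium strip fixed to the bench, 74 wide (x) x 340 long (y) x 8 thick, with four round blue rubber mats of 66 diameter flush in its top; origin at the middle of its underside, y along it, z up. Mats centred at x = 0, y = -127.5, -42.5, +42.5, +127.5 in its frame, their surface 8 above its origin. One end has a yellow cap, the other an equal black cap.
- yellow_cap: yellow plastic cap across one end of the rail, 78 x 14 x 14 high, fixed; it marks the end for the shortest thing and may be at either end (177 from the rail's middle). Origin at the middle of its underside, x across the rail.
- loupe: black eye loupe standing on its skirt, round, 38 diameter at most, 36 high (the shortest); origin at the centre of its underside, z up
- stamp: black plastic hand stamp with a waist, round, 24 diameter at top, 22 below, 60 high; origin at the centre of its underside, z up
- dropper_bottle: amber glass dropper bottle with a black rubber teat, closed; body 34 diameter up to about 60 high, then a collar of 24 and the teat of 13, 102 high in all; origin at the centre of its underside, z up
- solvent_bottle: white solvent dispenser bottle with a blue cap and a red band, closed; body 60 diameter up to 95 high, cap 50 diameter, 126 high in all (the tallest); origin at the centre of its underside, z up
- solder_spool: bystander: blue and white solder spool standing on its flange, 56 diameter, 40 high, with a short wire tail; the origin is off the spool's axis, which lies 14 along its own +y; not to be disturbed
- tape_roll_green: bystander: roll of green marking tape lying flat, 96 diameter, 24 high; origin at the centre of its underside; not to be disturbed
- binder_clip: bystander: black binder clip, 32 x 42 x 17 high; origin at the centre of its underside; not to be disturbed
- side_cutters: bystander: side cutters with red handles lying flat, 60 (x) x 104 (y) x 11 high; origin at the centre of the underside; not to be disturbed
Not all that is in view belongs to the job. What is shaped like the solvent_bottle but purple is not meant.

How it is judged:
By the outcome, as a careful person would: the job done as asked, in the order asked, and still so for the second after the job is handed in, with the robot touching nothing.
It also fails if it takes over 106 s, if anything falls off the work surface, if the arm or the gripper's body presses on something with over 40 N, if the wrist force passes 120 N, or if a joint passes its speed limit or range.

## Working session

There is one attempt and no reset: what is moved stays moved. The work goes in short steps, Python scripts to look and compute and a tool call to move; the robot and the scene stay as the last step left them, time stands still between calls to the robot, and variables do not carry over. Pictures are saved under pics/ and viewed, about 12 in all and at most 16, crops included, and the job is handed in when it is done.

Besides the shell and the picture viewer there is one more tool, called after "Emit:" as a command line: name --argument value ..., lists and objects as JSON in quotes. servo_tool: Moves the arm, as the interface text tells. Its arguments: {"type":"object","properties":{"commands":{"type":"array","items":{"type":"array","items":{"type":"array","items":{"type":"number"}}}},"gripper":{"type":"number"}},"required":["commands"]}

```bash
mkdir -p pics; cat > h.py <<'E'
import numpy as np, cv2
from plant import bot
def cam(n):
    c=bot.camera_info(n); K=np.array([[c['fx'],0,c['cx']],[0,c['fy'],c['cy']],[0,0,1.]])
    R=cv2.Rodrigues(np.array(c['rvec'],float))[0]; t=np.array(c['tvec'],float); return K,R,t
def ray(n,u,v,z,C=None):
    K,R,t=C or cam(n); o=-R.T@t; d=R.T@np.linalg.inv(K)@np.array([u,v,1.]); s=(z-o[2])/d[2]; return o+s*d
def proj(n,p,C=None):
    K,R,t=C or cam(n); q=K@(R@np.array(p,float)+t); return q[:2]/q[2]
def snap(n,f):
    im=bot.capture(n)[:,:,::-1].copy(); cv2.imwrite('pics/'+f,im); return im
E
python3 - <<'E'
from h import *
s=bot.read_state(); print(s)
for n in ('top','scene'):
    snap(n,n+'0.png'); K,R,t=cam(n); print(n,-R.T@t,R[2])
E
```

```text
{'time_s': 0.0, 'joint_pos': array([ 1.05201240e+00,  1.50947553e-01,  1.43798603e+00, -1.25038270e-06,
        1.55379137e+00, -1.33979039e-01]), 'joint_velocities': array([ 0.001047  ,  0.000878  ,  0.00015233, -0.00011198, -0.00027838,
        0.00105858]), 'joint_efforts': array([ 2.53425118e-03, -7.13070416e+01, -5.70889628e+01, -1.58143253e-04,
        8.69388808e-03, -1.13592380e-04]), 'tool_pos': array([215.83217024, 532.91722536, 404.11964625]), 'tcp_rot': array([ 1.91217519e-01,  9.81547523e-01, -5.36460045e-04, -1.80924712e-04]), 'contact_force': array([ 1.11574474, -1.57812595,  0.51344344]), 'torque': array([-0.01111421, -0.01316214,  0.01424383]), 'gripper_width': 85.4055405354715}
top [ 404.20567658   -7.02837856 1233.71314652] [ 0.10130473 -0.01039413 -0.99480114]
scene [   9.92215518 -625.30080578  765.33664454] [ 0.46555904  0.58364112 -0.66529529]
```

View pics/top0.png

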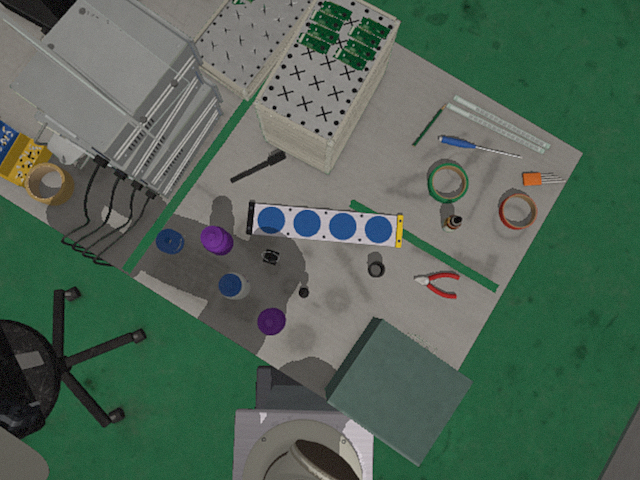

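View pics/scene0.png

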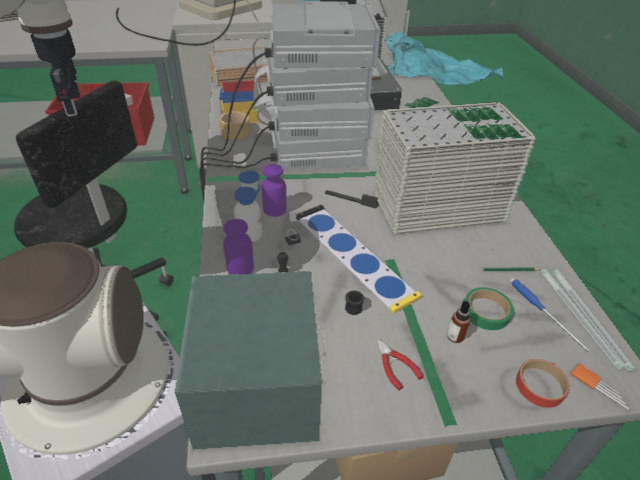

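The top view shows the rail at (250–400, 202–248), with the yellow cap to the right. The loupe is near (376,269), the stamp (304,292), the dropper (453,222) and the clip (271,257), with purple decoys at (217,240) and (271,321). Two blue-topped things, at (170,241) and (230,286), need a closer look.

```bash
python3 - <<'E'
from h import *
a=cv2.imread('pics/top0.png'); b=cv2.imread('pics/scene0.png')
A=cv2.resize(a[190:340,150:350],(800,600),interpolation=cv2.INTER_CUBIC)
B=cv2.resize(b[160:310,200:400],(800,600),interpolation=cv2.INTER_CUBIC)
cv2.imwrite('pics/c1.png',np.vstack([cv2.resize(A,(400,300)),cv2.resize(B,(400,300))]))
C=cam('top')
hsv=cv2.cvtColor(a,cv2.COLOR_BGR2HSV)
def blobs(lo,hi,nm,z,mn=25):
    m=cv2.inRange(hsv,lo,hi); m[:130]=0;m[350:]=0;m[:,:140]=0
    n,l,st,ce=cv2.connectedComponentsWithStats(m)
    for i in range(1,n):
        if st[i,4]>=mn: print(nm,ce[i].round(1),st[i],ray('top',*ce[i],z,C).round(1))
blobs((100,100,60),(118,255,255),'blue',8)
blobs((20,120,100),(35,255,255),'yel',14)
blobs((125,60,30),(160,255,255),'purple',126)
blobs((0,0,0),(180,120,45),'black',20)
for n,p,z in (('spool',(170,241),40),('white',(230.5,285),126),('loupe',(376,267),36),('stamp',(304,292),60),('dropper top',(456,218),102),('dropper base',(452,226),0),('boxtop',(380,318),100)): print(n,ray('top',*p,z,C).round(0))
E
```

```text
blue [457.1 142.3] [442 136  34  12 208] [ 796.4 -348.4    8. ]
blue [270.8 219.6] [258 207  27  27 566] [593.3  94.1   8. ]
blue [306.6 222.8] [294 210  26  27 559] [588.4   9.2   8. ]
blue [342.3 225.9] [329 213  27  27 569] [583.7 -75.6   8. ]
blue [378. 229.] [365 216  27  27 567] [ 578.8 -160.5    8. ]
blue [169.1 241. ] [156 229  28  25 511] [534.8 331.2   8. ]
blue [229.6 284.7] [219 274  22  23 402] [436.6 184.4   8. ]
yel [399. 231.] [395 215   8  33 194] [ 574.7 -209.6   14. ]
purple [216.2 239.9] [200 226  33  29 742] [527.7 198.8 126. ]
purple [271.  320.9] [257 308  29  27 611] [360.2  75.7 126. ]
black [261.9 164.9] [231 151  54  31 292] [721.8 119.3  20. ]
black [147.8 199.4] [140 190  16  28  84] [630.2 383.4  20. ]
black [249.8 218.1] [246 202   9  33 136] [593.5 142.4  20. ]
black [457.2 219. ] [454 216   8   7  26] [ 606.7 -345.6   20. ]
black [270.6 257.2] [263 250  16  15 114] [503.   90.3  20. ]
black [376.5 268.2] [368 262  16  15  87] [ 484.9 -157.2   20. ]
black [303.4 292. ] [299 288   9   9  66] [424.4  11.2  20. ]
black [142.3 334.5] [140 329   6  12  38] [316.6 376.2  20. ]
spool [531. 320.  40.]
white [433. 164. 126.]
loupe [ 487. -154.   36.]
stamp [424.   9.  60.]
dropper top [ 595. -320.  102.]
dropper base [ 593. -339.    0.]
boxtop [ 372. -157.  100.]
```

View pics/c1.png

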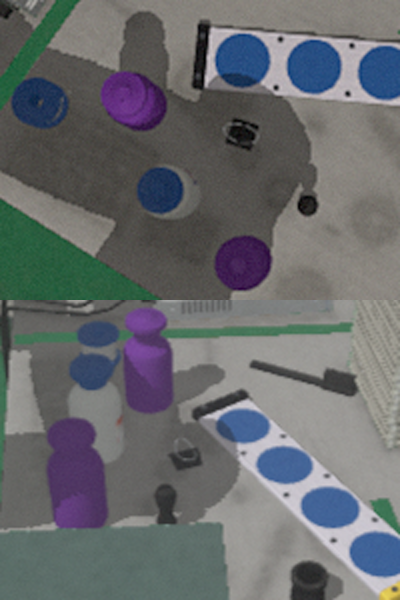

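```bash
cat >> h.py <<'E'
from scipy.spatial.transform import Rotation as Ro
def plan(x,y,zg,jaw):
    "grasp point target (world mm), jaw bearing deg -> row numbers"
    s=bot.read_state(); R=Ro.from_quat(s['tcp_rot']); b=np.radians(jaw)
    Y=np.array([np.cos(b),np.sin(b),0]); Z=np.array([0,0,-1.]); T=Ro.from_matrix(np.c_[np.cross(Y,Z),Y,Z])
    d=R.inv().apply(np.array([x,y,zg+155.])-s['tool_pos'])/10; w=(R.inv()*T).as_rotvec()
    if w[2]<-3.0: pass
    print('t',round(s['time_s'],2),'at',s['tool_pos'].round(1),'w',round(s['gripper_width'],1),'F',s['contact_force'].round(1),'\n row',[float(v) for v in np.r_[d.round(2),w.round(3)]],'rows>=',int(max(np.linalg.norm(d)/6.25,np.degrees(np.linalg.norm(w))/10.7))+1)
E
python3 - <<'E'
from h import *
# box height: match corner between views
S=cam('scene');T=cam('top')
for h in (60,100,140,180,220): print(h,[ray('top',*p,h,T)[:2].round(0) for p in ((380,318),(470,380))],[ray('scene',*p,h,S)[:2].round(0) for p in ((193,275),(312,276),(321,375))])
print('tower',[ray('top',330,170,0,T).round(0)])
plan(433,164,235,-60)
E
```

```text
60 [array([ 371., -162.]), array([ 241., -364.])] [array([245.,  64.]), array([434., -80.]), array([ 308., -271.])]
100 [array([ 372., -157.]), array([ 247., -352.])] [array([232.,  24.]), array([ 410., -111.]), array([ 291., -292.])]
140 [array([ 373., -152.]), array([ 252., -340.])] [array([218., -15.]), array([ 386., -142.]), array([ 274., -312.])]
180 [array([ 374., -146.]), array([ 258., -327.])] [array([205., -54.]), array([ 362., -173.]), array([ 257., -332.])]
220 [array([ 376., -141.]), array([ 263., -315.])] [array([192., -93.]), array([ 338., -204.]), array([ 240., -352.])]
tower [array([720., -43.,   0.])]
t 0.1 at [215.8 532.9 404.2] w 85.2 F [-0.5 -0.9 -0.4] 
 row [-33.98, -26.04, 1.44, -0.001, 0.001, 2.233] rows>= 12
```

Emit:
servo_tool --commands '[[[-34, -26, 1.4, 0, 0, 2.23], [-34, -26, 1.4, 0, 0, 2.23], [-34, -26, 1.4, 0, 0, 2.23], [-34, -26, 1.4, 0, 0, 2.23], [-34, -26, 1.4, 0, 0, 2.23], [-34, -26, 1.4, 0, 0, 2.23], [-34, -26, 1.4, 0, 0, 2.23], [-34, -26, 1.4, 0, 0, 2.23], [-34, -26, 1.4, 0, 0, 2.23], [-34, -26, 1.4, 0, 0, 2.23]]]' --gripper 100

```text
time_s: 1.35
tool_pos: [433.4, 164.1, 390.4]
tcp_rot: [0.906, 0.424, -0.0, -0.0]
contact_force: [-0.9, 0.3, 0.4]
gripper_width: 85.3
```

```bash
python3 - <<'E'
from h import *
plan(433,164,235,-60)
E
```

```text
t 1.35 at [433.4 164.1 390.4] w 85.3 F [-0.9  0.3  0.4] 
 row [-0.03, -0.03, 0.04, -0.0, 0.001, 0.351] rows>= 2
```

Emit:
servo_tool --commands '[[[0, 0, 0, 0, 0, 0.35], [0, 0, 0, 0, 0, 0.35], [0, 0, 0, 0, 0, 0.35]]]'

```text
time_s: 1.72
tool_pos: [433.3, 164.3, 390.5]
tcp_rot: [0.965, 0.263, -0.0, 0.0]
contact_force: [0.9, 0.2, 0.4]
gripper_width: 85.5
```

```bash
python3 - <<'E'
from h import *
C=cam('wrist'); im=snap('wrist','w1.png')
print('cam',-C[1].T@C[2],C[1][2], 'cap expected',proj('wrist',(433,164,126),C))
plan(433,164,235,-60)
E
```

```text
cam [501.29728769 204.10096082 359.28017948] [-0.26687638 -0.15625274 -0.95097954] cap expected [318.04957617 245.551952  ]
t 1.77 at [433.4 164.3 390.5] w 85.6 F [-0.  -0.1 -0. ] 
 row [-0.05, 0.01, 0.05, -0.0, 0.0, 0.012] rows>= 1
```

View pics/w1.png

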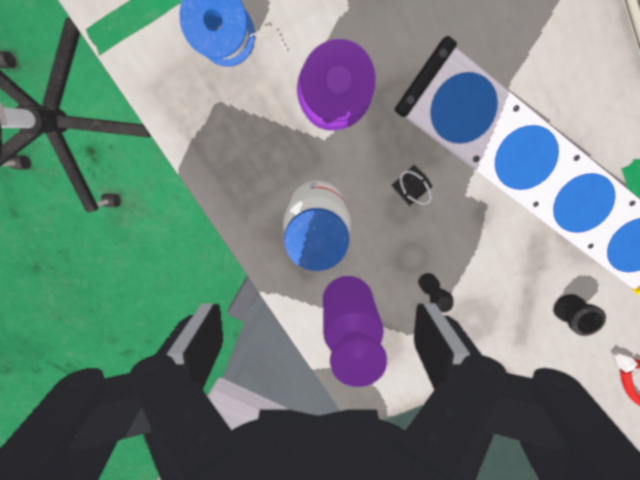

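The wrist view shows the cap at (316,239), slightly off the predicted (318,245). I'll refine with the wrist camera, mats included.

```bash
python3 - <<'E'
from h import *
C=cam('wrist'); im=cv2.imread('pics/w1.png'); hsv=cv2.cvtColor(im,cv2.COLOR_BGR2HSV)
m=cv2.morphologyEx(cv2.inRange(hsv,(100,90,60),(122,255,255)),cv2.MORPH_OPEN,np.ones((5,5)))
for c in cv2.findContours(m,0,2)[0]:
    if cv2.contourArea(c)>1000:
        e=cv2.fitEllipse(cv2.convexHull(c)); print(np.round(e[0],1),np.round(e[1],1),[ray('wrist',*e[0],z,C).round(1) for z in (8,126)])
E
```

```text
[635.8 244.9] [47.6 62.8] [array([ 579.4, -160.1,    8. ]), array([553.1, -37.7, 126. ])]
[316.2 239.2] [62.2 64.6] [array([403.8, 149.1,   8. ]), array([436.5, 167.7, 126. ])]
[583.9 202.4] [52.4 67.4] [array([585.1, -75.8,   8. ]), array([556.9,  18.3, 126. ])]
[526.3 157. ] [57.5 69.8] [array([589.7,   9. ,   8. ]), array([560. ,  74.6, 126. ])]
[463.6 107.4] [63.1 73.2] [array([594.4,  93.7,   8. ]), array([563.1, 130.9, 126. ])]
[216.6  24.4] [66.5 88.8] [array([535.1, 332.5,   8. ]), array([523.7, 289.5, 126. ])]
```

```bash
python3 - <<'E'
from h import *
plan(436,167.3,82,-60)
E
```

```text
t 1.77 at [433.4 164.3 390.5] w 85.6 F [-0.  -0.1 -0. ] 
 row [0.39, -0.12, 15.35, -0.0, 0.0, 0.012] rows>= 3
```

Emit:
servo_tool --commands '[[[0.4, -0.1, 2, 0, 0, 0], [0.4, -0.1, 6, 0, 0, 0], [0.4, -0.1, 10, 0, 0, 0], [0.4, -0.1, 13.5, 0, 0, 0], [0.4, -0.1, 15.3, 0, 0, 0], [0.4, -0.1, 15.3, 0, 0, 0]]]'

```text
time_s: 2.52
tool_pos: [436.0, 167.1, 236.7]
tcp_rot: [0.964, 0.264, -0.001, -0.0]
contact_force: [1.6, -0.1, 0.1]
gripper_width: 85.3
```

Emit:
servo_tool --commands '[[[0, 0, 0, 0, 0, 0], [0, 0, 0, 0, 0, 0], [0, 0, 0, 0, 0, 0], [0, 0, 0, 0, 0, 0], [0, 0, 0, 0, 0, 0], [0, 0, 0, 0, 0, 0]]]' --gripper 0

```text
time_s: 3.28
tool_pos: [436.7, 167.4, 239.5]
tcp_rot: [0.965, 0.263, 0.001, 0.0]
contact_force: [-2.9, 0.1, 13.1]
gripper_width: 56.6
```

Emit:
servo_tool --commands '[[[0, 0, 0, 0, 0, 0], [0, 0, 0, 0, 0, 0], [0, 0, -0.5, 0, 0, 0], [0, 0, -2, 0, 0, 0], [0, 0, -2, 0, 0, 0]]]'

```text
time_s: 3.9
tool_pos: [436.7, 167.3, 259.3]
tcp_rot: [0.965, 0.263, 0.001, 0.0]
contact_force: [-0.0, -0.1, -1.8]
gripper_width: 56.0
```

```bash
python3 - <<'E'
from h import *
plan(436,167.3,82,-60)
snap('wrist','w2.png')
a=snap('scene','s2.png')[110:300,190:420]
cv2.imwrite('pics/s2c.png',cv2.resize(a,None,fx=3,fy=3,interpolation=cv2.INTER_CUBIC))
E
```

```text
t 3.9 at [436.7 167.3 259.3] w 56.0 F [-0.  -0.1 -1.8] 
 row [-0.06, -0.04, 2.23, 0.001, -0.002, 0.008] rows>= 1
```

View pics/s2c.png

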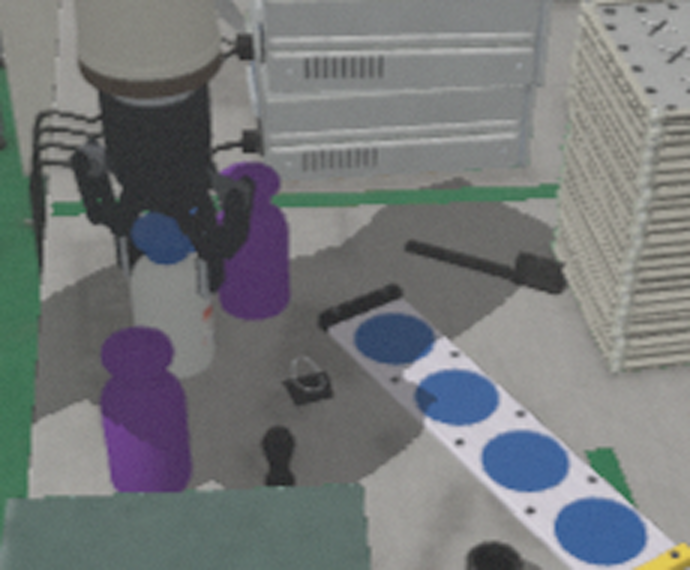

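The bottle hangs upright in the jaws, with its cap at (162,237) in the crop. I'll carry it over the decoy at height.

```bash
python3 - <<'E'
from h import *
plan(593.9,93.9,235,-3.3)
E
```

```text
t 4.0 at [436.3 167.2 257.9] w 55.7 F [-0.9 -0.6 -1.7] 
 row [9.87, 14.31, -13.2, 0.0, -0.0, -0.981] rows>= 6
```

Emit:
servo_tool --commands '[[[0, 0, -5, 0, 0, 0], [0, 0, -10, 0, 0, 0], [0, 0, -13, 0, 0, -0.1], [3, 4, -13, 0, 0, -0.3], [6, 8, -13, 0, 0, -0.5], [9, 12, -13, 0, 0, -0.7], [9.9, 14.3, -13, 0, 0, -0.9], [9.9, 14.3, -13, 0, 0, -0.98], [9.9, 14.3, -13, 0, 0, -0.98], [9.9, 14.3, -13, 0, 0, -0.98]]]'

```text
time_s: 5.25
tool_pos: [594.0, 94.3, 387.5]
tcp_rot: [0.729, 0.685, -0.0, -0.0]
contact_force: [-1.0, 0.1, -2.4]
gripper_width: 55.8
```

```bash
python3 - <<'E'
from h import *
plan(593.9,93.9,82+8+5,-3.3)
im=snap('wrist','w3.png'); C=cam('wrist')
s=bot.read_state(); x,y,z=s['tool_pos']
for dz in (-110,-237): print(dz,proj('wrist',(x,y,z+dz),C).round(0))
E
```

```text
t 5.25 at [594.   94.3 387.5] w 55.8 F [-1.   0.1 -2.4] 
 row [-0.04, -0.0, 13.75, -0.0, 0.0, -0.004] rows>= 3
-110 [319. 411.]
-237 [318. 259.]
```

View pics/w3.png

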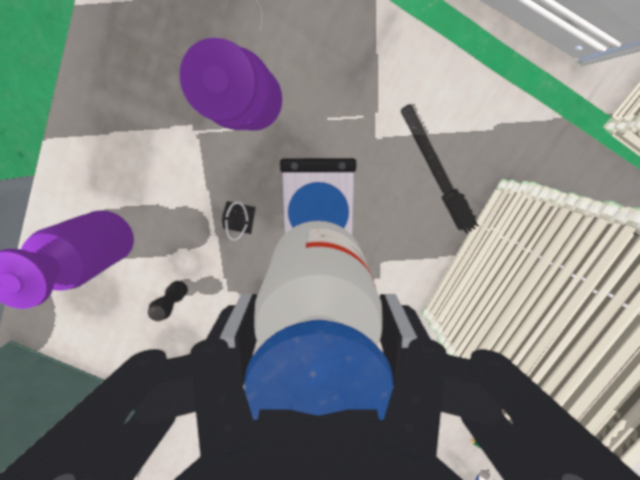

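```bash
python3 - <<'E'
from h import *
C=cam('wrist'); s=bot.read_state(); x,y,z=s['tool_pos']; o=-C[1].T@C[2]; d=(o-s['tool_pos'])[:2]; d/=np.linalg.norm(d)
f=lambda r,h: proj('wrist',(x+r*d[0],y+r*d[1],z-237+h),C).round(0)
print('base near edge',f(30,0),'shoulder near',f(30,95),'cap near',f(25,126), 'captop centre',f(0,126))
E
```

```text
base near edge [318. 214.] shoulder near [319. 275.] cap near [319. 337.] captop centre [319. 408.]
```

Emit:
servo_tool --commands '[[[0.35, 0, 4, 0, 0, 0], [0.35, 0, 8, 0, 0, 0], [0.35, 0, 11, 0, 0, 0], [0.35, 0, 13, 0, 0, 0], [0.35, 0, 13.8, 0, 0, 0], [0.35, 0, 14.1, 0, 0, 0], [0.35, 0, 14.1, 0, 0, 0]]]'

```text
time_s: 6.18
tool_pos: [594.5, 97.7, 247.8]
tcp_rot: [0.728, 0.686, 0.0, 0.0]
contact_force: [0.3, 0.1, -2.0]
gripper_width: 55.7
```

Emit:
servo_tool --commands '[[[0, 0, 0.1, 0, 0, 0], [0, 0, 0.2, 0, 0, 0], [0, 0, 0.2, 0, 0, 0]]]'

```text
time_s: 6.55
tool_pos: [594.6, 97.6, 247.5]
tcp_rot: [0.728, 0.686, 0.001, 0.001]
contact_force: [-9.7, -3.1, 24.8]
gripper_width: 56.2
```

Emit:
servo_tool --commands '[[[0, 0, -0.1, 0, 0, 0], [0, 0, -0.1, 0, 0, 0], [0, 0, -0.1, 0, 0, 0], [0, 0, -0.1, 0, 0, 0], [0, 0, -0.1, 0, 0, 0], [0, 0, -2, 0, 0, 0], [0, 0, -6, 0, 0, 0], [0, 0, -12, 0, 0, 0], [0, 0, -15, 0, 0, 0], [0, 0, -15, 0, 0, 0]]]' --gripper 100

```text
time_s: 7.8
tool_pos: [594.3, 97.7, 398.7]
tcp_rot: [0.728, 0.686, 0.002, 0.002]
contact_force: [-0.9, -0.0, -0.0]
gripper_width: 85.3
```

```bash
python3 - <<'E'
from h import *
C=cam('wrist'); im=snap('wrist','w4.png'); s=bot.read_state()
print('pred captop',proj('wrist',(594,94,134),C),'base near',proj('wrist',(594,124,8),C))
plan(424,10,200,-60)
E
```

```text
pred captop [316.43545499 250.0383314 ] base near [314.63340879 184.78394891]
t 7.85 at [594.2  97.7 396.6] w 85.3 F [-0.7 -0.6 -0.7] 
 row [-9.76, -16.48, 4.11, 0.002, -0.001, 0.988] rows>= 6
```

View pics/w4.png

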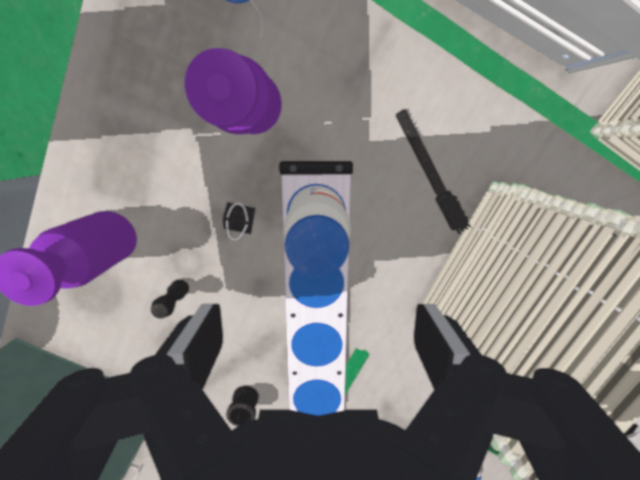

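The solvent bottle stands on mat 1, with the cap at (317,246) and the base edge at y≈187 against a predicted 185. The stamp is next, using jaw bearing -46 and partly closed jaws to clear the purple bottle.

```bash
python3 - <<'E'
from h import *
plan(424,10,190,-46)
E
```

```text
t 7.85 at [594.2  97.7 396.6] w 85.3 F [-0.7 -0.6 -0.7] 
 row [-9.76, -16.49, 5.11, 0.002, -0.001, 0.744] rows>= 4
```

Emit:
servo_tool --commands '[[[-3, -5, 0, 0, 0, 0.15], [-6, -10, 0, 0, 0, 0.3], [-9.8, -15, 3, 0, 0, 0.5], [-9.8, -16.5, 5.1, 0, 0, 0.744], [-9.8, -16.5, 5.1, 0, 0, 0.744], [-9.8, -16.5, 5.1, 0, 0, 0.744], [-9.8, -16.5, 5.1, 0, 0, 0.744], [-9.8, -16.5, 5.1, 0, 0, 0.744]]]' --gripper 58

```text
time_s: 8.85
tool_pos: [424.1, 9.6, 343.7]
tcp_rot: [0.927, 0.375, -0.0, -0.0]
contact_force: [-0.8, -0.9, -0.4]
gripper_width: 49.6
```

```bash
cat >> h.py <<'E'
def dark(im,C,exp,zs,thr=50,r=70,f=None):
    u,v=np.round(exp).astype(int); g=cv2.cvtColor(im,cv2.COLOR_BGR2GRAY)
    m=np.uint8(g<thr)*255; k=np.zeros_like(m); cv2.circle(k,(u,v),r,255,-1); m&=k
    n,l,st,ce=cv2.connectedComponentsWithStats(m)
    for i in range(1,n):
        if st[i,4]>60: print('dark',ce[i].round(1),st[i])
E
python3 - <<'E'
from h import *
C=cam('wrist'); im=snap('wrist','w5.png'); s=bot.read_state()
print('pred top',proj('wrist',(424,10,60),C),'base',proj('wrist',(424,10,0),C), s['tool_pos'])
dark(im,C,proj('wrist',(424,10,30),C),0)
cv2.imwrite('pics/w5c.png',im[120:400,150:500])
E
```

```text
pred top [317.709155   237.07854925] base [317.79411266 218.61815952] [424.04752556   9.62773549 343.64237987]
dark [318.3 226. ] [305 210  26  35 511]
```

View pics/w5c.png

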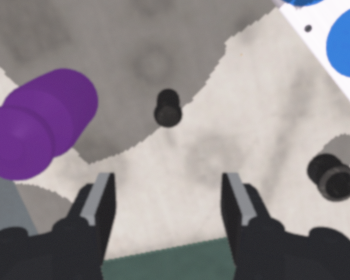

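The stamp is at (318,226) full-frame, in line with the prediction. Descending to grasp.

Emit:
servo_tool --commands '[[[0.05, 0, 4, 0, 0, 0], [0.05, 0, 8, 0, 0, 0], [0.05, 0, 12, 0, 0, 0], [0.05, 0, 15, 0, 0, 0], [0.05, 0, 15.8, 0, 0, 0], [0.05, 0, 15.8, 0, 0, 0]]]'

```text
time_s: 9.65
tool_pos: [424.5, 9.9, 186.1]
tcp_rot: [0.927, 0.375, -0.0, -0.0]
contact_force: [-0.4, -0.4, 0.8]
gripper_width: 49.3
```

Emit:
servo_tool --commands '[[[0, 0, 0, 0, 0, 0], [0, 0, 0, 0, 0, 0], [0, 0, 0, 0, 0, 0], [0, 0, 0, 0, 0, 0], [0, 0, 0, 0, 0, 0]]]' --gripper 0

```text
time_s: 10.28
tool_pos: [424.5, 10.0, 186.9]
tcp_rot: [0.927, 0.375, 0.001, 0.0]
contact_force: [-2.3, 2.0, 8.9]
gripper_width: 20.2
```

Emit:
servo_tool --commands '[[[0, 0, -1, 0, 0, 0], [0, 0, -4, 0, 0, 0], [0, 0, -7, 0, 0, 0], [0, 0, -7, 0, 0, 0], [0, 0, -7, 0, 0, 0]]]'

```text
time_s: 10.9
tool_pos: [424.0, 9.9, 255.6]
tcp_rot: [0.927, 0.375, 0.0, 0.0]
contact_force: [-0.3, -0.1, -0.8]
gripper_width: 20.2
```

```bash
python3 - <<'E'
from h import *
plan(584.4,-75.7,100,-3.3)
E
```

```text
t 10.9 at [424.    9.9 255.6] w 20.2 F [-0.3 -0.1 -0.8] 
 row [5.59, 17.3, 0.07, 0.0, 0.0, -0.745] rows>= 4
```

Emit:
servo_tool --commands '[[[2, 6, 0, 0, 0, -0.18], [4, 12, 0, 0, 0, -0.36], [5.6, 17.3, 0, 0, 0, -0.54], [5.6, 17.3, 0, 0, 0, -0.745], [5.6, 17.3, 0, 0, 0, -0.745], [5.6, 17.3, 0, 0, 0, -0.745], [5.6, 17.3, 0, 0, 0, -0.745]]]'

```text
time_s: 11.78
tool_pos: [584.3, -75.3, 255.9]
tcp_rot: [0.728, 0.685, 0.0, 0.0]
contact_force: [0.4, 0.3, -0.1]
gripper_width: 20.1
```

```bash
python3 - <<'E'
from h import *
C=cam('wrist'); im=snap('wrist','w6.png'); s=bot.read_state(); x,y,z=s['tool_pos']; 
for h in (0,60): print(h,proj('wrist',(x,y,z-186+h),C).round(0), proj('wrist',(x,y+11,z-186+h),C).round(0))
cv2.imwrite('pics/w6c.png',im[100:480,150:500])
plan(584.4,-75.7,30+8+2.5,-3.3)
E
```

```text
0 [319. 294.] [317. 274.]
60 [319. 374.] [317. 347.]
t 11.82 at [584.4 -75.4 256. ] w 20.1 F [-1.4  0.6 -1.4] 
 row [-0.03, 0.0, 6.05, 0.0, 0.0, -0.002] rows>= 1
```

View pics/w6c.png

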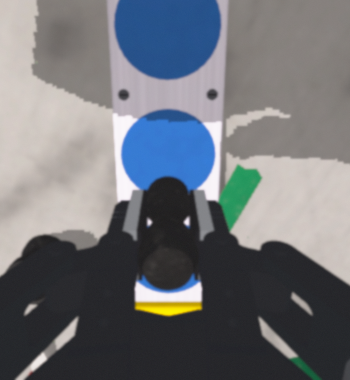

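Emit:
servo_tool --commands '[[[0, 0, 3, 0, 0, 0], [0, 0, 5.5, 0, 0, 0], [0, 0, 6, 0, 0, 0], [0, 0, 6.1, 0, 0, 0], [0, 0, 6.2, 0, 0, 0], [0, 0, 6.2, 0, 0, 0]]]'

```text
time_s: 12.58
tool_pos: [584.9, -75.7, 194.9]
tcp_rot: [0.727, 0.686, 0.0, 0.001]
contact_force: [-1.4, 0.9, 5.5]
gripper_width: 20.1
```

Emit:
servo_tool --commands '[[[0, 0, 0, 0, 0, 0], [0, 0, 0, 0, 0, 0], [0, 0, 0, 0, 0, 0], [0, 0, 0, 0, 0, 0], [0, 0, -1, 0, 0, 0], [0, 0, -4, 0, 0, 0], [0, 0, -8, 0, 0, 0], [0, 0, -13, 0, 0, 0], [0, 0, -15, 0, 0, 0], [0, 0, -15, 0, 0, 0]]]' --gripper 58

```text
time_s: 13.82
tool_pos: [584.7, -75.7, 345.8]
tcp_rot: [0.727, 0.686, 0.001, 0.001]
contact_force: [-0.4, 0.4, -1.3]
gripper_width: 49.5
```

```bash
python3 - <<'E'
from h import *
C=cam('wrist'); im=snap('wrist','w7.png')
e=proj('wrist',(584.4,-75.7,38),C); print(e,[proj('wrist',(584.4,-75.7+d,h),C).round(0) for d,h in ((11,8),(-12,68))]); dark(im,C,e,0,r=50)
plan(594,-325,200,90)
plan(594,-325,200,-90)
E
```

```text
[316.82396208 229.05302823] [array([316., 209.]), array([318., 254.])]
dark [318.6 223.6] [305 212  26  33 423]
t 13.88 at [584.6 -75.6 344.1] w 49.9 F [-0.4  0.2 -1. ] 
 row [-24.84, 2.38, -1.07, 0.001, 0.001, -1.629] rows>= 9
t 13.88 at [584.6 -75.6 344.1] w 49.9 F [-0.4  0.2 -1. ] 
 row [-24.84, 2.38, -1.07, 0.001, -0.001, 1.513] rows>= 9
```

Emit:
servo_tool --commands '[[[-8, 0.8, -1, 0, 0, 0.18], [-16, 1.6, -1, 0, 0, 0.36], [-22, 2.2, -1, 0, 0, 0.54], [-24.8, 2.4, -1, 0, 0, 0.72], [-24.8, 2.4, -1, 0, 0, 0.9], [-24.8, 2.4, -1, 0, 0, 1.08], [-24.8, 2.4, -1, 0, 0, 1.2], [-24.8, 2.4, -1, 0, 0, 1.2], [-24.8, 2.4, -1, 0, 0, 1.2]]]' --gripper 70

```text
time_s: 15.0
tool_pos: [594.3, -324.6, 352.9]
tcp_rot: [0.988, 0.157, -0.0, -0.0]
contact_force: [0.7, -0.6, 0.9]
gripper_width: 60.0
```

```bash
python3 - <<'E'
from h import *
C=cam('wrist'); im=snap('wrist','w8.png'); s=bot.read_state()
print('pred top',proj('wrist',(594,-325,102),C),'base',proj('wrist',(594,-325,0),C), s['tool_pos'])
cv2.imwrite('pics/w8c.png',im)
E
```

```text
pred top [318.47785486 251.60276344] base [318.46312334 216.73264254] [ 594.27762353 -324.58325677  353.16967858]
```

View pics/w8c.png

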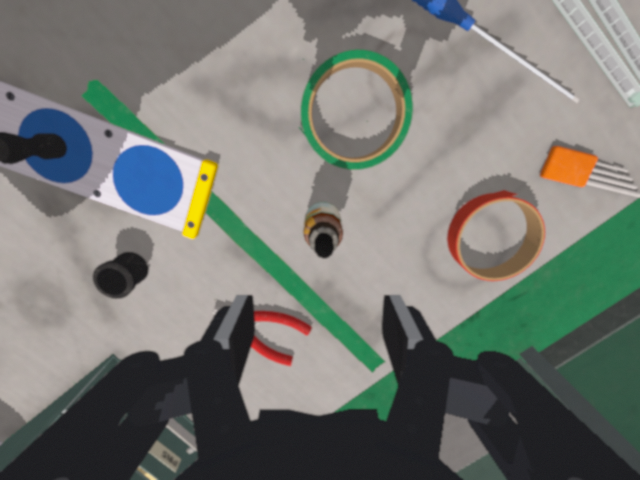

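The teat tip is at (324,248), about 4 mm right of prediction.

```bash
python3 - <<'E'
from h import *
p=ray('wrist',324,248,102); q=ray('wrist',323.5,228,60); print(p,q)
plan(p[0],p[1],52,-72)
E
```

```text
[ 597.74107234 -327.90951629  102.        ] [ 600.36309942 -327.32557139   60.        ]
t 15.05 at [ 594.3 -324.6  353.2] w 59.9 F [0.5 0.1 0.9] 
 row [0.23, 0.43, 14.62, -0.001, 0.001, 0.001] rows>= 3
```

Emit:
servo_tool --commands '[[[0.2, 0.4, 4, 0, 0, 0], [0.2, 0.4, 8, 0, 0, 0], [0.2, 0.4, 11, 0, 0, 0], [0.2, 0.4, 13.5, 0, 0, 0], [0.2, 0.4, 14.6, 0, 0, 0], [0.2, 0.4, 14.6, 0, 0, 0]]]'

```text
time_s: 15.8
tool_pos: [597.4, -327.8, 207.4]
tcp_rot: [0.988, 0.156, -0.0, -0.0]
contact_force: [1.3, -0.1, 0.3]
gripper_width: 59.7
```

Emit:
servo_tool --commands '[[[0, 0, 0, 0, 0, 0], [0, 0, 0, 0, 0, 0], [0, 0, 0, 0, 0, 0], [0, 0, 0, 0, 0, 0], [0, 0, 0, 0, 0, 0], [0, 0, 0, 0, 0, 0]]]' --gripper 0

```text
time_s: 16.55
tool_pos: [597.6, -327.9, 209.3]
tcp_rot: [0.988, 0.156, 0.001, 0.001]
contact_force: [-1.3, 1.9, 5.5]
gripper_width: 30.2
```

Emit:
servo_tool --commands '[[[0, 0, -1, 0, 0, 0], [0, 0, -4, 0, 0, 0], [0, 0, -9, 0, 0, 0], [0, 0, -12, 0, 0, 0], [0, 0, -12, 0, 0, 0], [0, 0, -12, 0, 0, 0]]]'

```text
time_s: 17.3
tool_pos: [597.3, -327.7, 327.5]
tcp_rot: [0.988, 0.156, -0.0, -0.0]
contact_force: [0.7, 0.5, -1.2]
gripper_width: 30.0
```

```bash
python3 - <<'E'
from h import *
plan(589,9.1,52+8+65,-3.3)
E
```

```text
t 17.3 at [ 597.3 -327.7  327.5] w 30.0 F [ 0.7  0.5 -1.2] 
 row [9.58, -32.3, 4.75, -0.0, 0.0, -1.2] rows>= 7
```

Emit:
servo_tool --commands '[[[2.4, -6, 0, 0, 0, -0.18], [4.8, -12, 0, 0, 0, -0.36], [7, -18, 0, 0, 0, -0.54], [8.5, -24, 0, 0, 0, -0.72], [9.6, -29, 0, 0, 0, -0.9], [9.6, -32.3, 0, 0, 0, -1.08], [9.6, -32.3, 0, 0, 0, -1.2], [9.6, -32.3, 0, 0, 0, -1.2], [9.6, -32.3, 0, 0, 0, -1.2]]]'

```text
time_s: 18.42
tool_pos: [589.4, 8.7, 327.1]
tcp_rot: [0.728, 0.685, -0.0, -0.0]
contact_force: [0.2, 0.1, -1.3]
gripper_width: 30.3
```

```bash
python3 - <<'E'
from h import *
C=cam('wrist'); im=snap('wrist','w9.png'); s=bot.read_state(); x,y,z=s['tool_pos']
for d,h in ((17,0),(0,0),(0,102)): print(d,h,proj('wrist',(x,y+d,z-208.5+h),C).round(0))
cv2.imwrite('pics/w9c.png',im[100:480,150:500])
plan(589,9.1,54+8,-3.3)
E
```

```text
17 0 [317. 249.]
0 0 [319. 276.]
0 102 [320. 421.]
t 18.48 at [589.4   8.6 327.3] w 30.4 F [-0.1 -1.   0.1] 
 row [0.05, -0.04, 11.03, -0.001, 0.0, -0.004] rows>= 2
```

View pics/w9c.png

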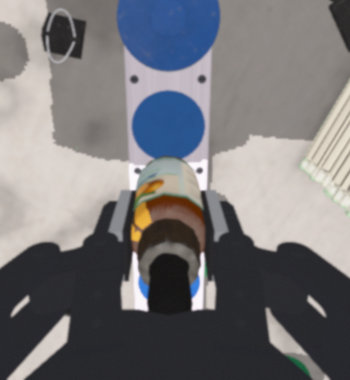

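```bash
python3 - <<'E'
from h import *
K,R,t=C=cam('wrist'); print(K[0,0],-R.T@t)
for p in ((594,94,134),(594,94,8),(594,60,8),(589,9,8)): print(p,proj('wrist',p,C).round(0))
a=snap('top','t9.png')[180:350,140:420]
b=cv2.imread('pics/w9.png')
cv2.imwrite('pics/t9c.png',np.vstack([cv2.resize(a,(494,300),interpolation=cv2.INTER_CUBIC),cv2.copyMakeBorder(cv2.resize(b,(400,300)),0,0,0,94,0)]))
E
```

```text
333.0682711171601 [593.95539518  87.21136236 296.06439842]
(594, 94, 134) [317. 118.]
(594, 94, 8) [318. 125.]
(594, 60, 8) [320. 167.]
(589, 9, 8) [318. 225.]
```

View pics/t9c.png

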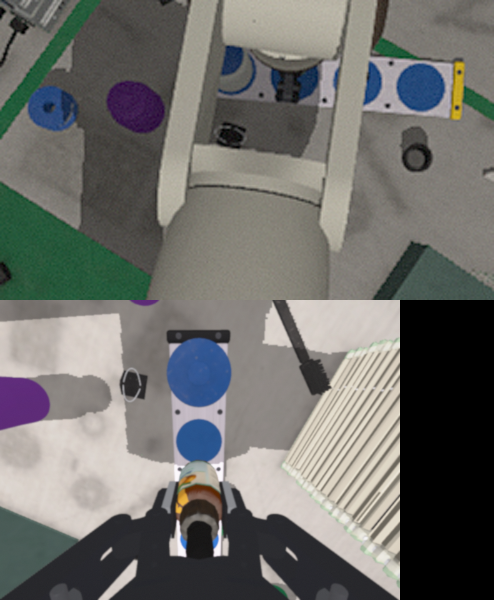

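The cap at (318,118) confirms the solvent bottle is still on its mat. The dropper is held upright; lowering it now.

Emit:
servo_tool --commands '[[[0.25, 0, 4, 0, 0, 0], [0.25, 0, 8, 0, 0, 0], [0.25, 0, 10, 0, 0, 0], [0.25, 0, 10.7, 0, 0, 0], [0.25, 0, 10.9, 0, 0, 0], [0.25, 0, 10.9, 0, 0, 0]]]'

```text
time_s: 19.27
tool_pos: [589.8, 11.4, 219.5]
tcp_rot: [0.727, 0.686, 0.0, 0.0]
contact_force: [0.4, -0.2, -0.8]
gripper_width: 30.4
```

Emit:
servo_tool --commands '[[[0, 0, 0.1, 0, 0, 0], [0, 0, 0.2, 0, 0, 0], [0, 0, 0.2, 0, 0, 0]]]'

```text
time_s: 19.65
tool_pos: [589.6, 11.5, 217.2]
tcp_rot: [0.727, 0.686, 0.0, 0.0]
contact_force: [-1.7, -0.4, 5.2]
gripper_width: 30.2
```

Emit:
servo_tool --commands '[[[0, 0, 0, 0, 0, 0], [0, 0, 0, 0, 0, 0], [0, 0, 0, 0, 0, 0], [0, 0, 0, 0, 0, 0], [0, 0, -1, 0, 0, 0], [0, 0, -4, 0, 0, 0], [0, 0, -8, 0, 0, 0], [0, 0, -13, 0, 0, 0], [0, 0, -15, 0, 0, 0], [0, 0, -15, 0, 0, 0]]]' --gripper 70

```text
time_s: 20.9
tool_pos: [589.5, 11.6, 368.8]
tcp_rot: [0.727, 0.686, 0.001, 0.001]
contact_force: [-0.1, 0.0, -0.5]
gripper_width: 59.9
```

```bash
python3 - <<'E'
from h import *
C=cam('wrist'); im=snap('wrist','w10.png')
print([proj('wrist',p,C).round(0) for p in ((589,26,8),(589,9,110),(572,9,68),(606,9,68))])
cv2.imwrite('pics/w10c.png',im[60:400,150:500])
plan(487,-155,190,-3.3)
E
```

```text
[array([316., 201.]), array([317., 251.]), array([297., 236.]), array([337., 233.])]
t 20.95 at [589.4  11.6 367.1] w 60.0 F [ 0.1  0.1 -0.6] 
 row [-17.22, -9.26, 2.2, 0.001, 0.0, -0.0] rows>= 4
```

View pics/w10c.png

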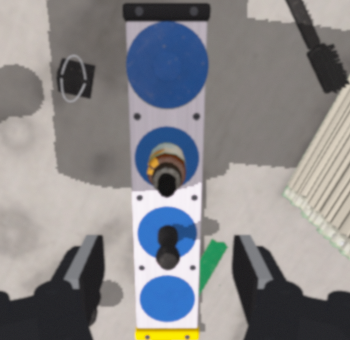

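The dropper is centred on mat 2 (base edge at y≈202 against a predicted 201). The loupe is next.

Emit:
servo_tool --commands '[[[-5.5, -3, 0, 0, 0, 0], [-11, -6, 0, 0, 0, 0], [-16, -9, 1, 0, 0, 0], [-17.2, -9.3, 2.2, 0, 0, 0], [-17.2, -9.3, 2.2, 0, 0, 0], [-17.2, -9.3, 2.2, 0, 0, 0]]]'

```text
time_s: 21.7
tool_pos: [487.3, -154.0, 344.6]
tcp_rot: [0.727, 0.687, -0.0, -0.0]
contact_force: [-0.1, 0.5, 0.1]
gripper_width: 59.6
```

```bash
python3 - <<'E'
from h import *
C=cam('wrist'); im=snap('wrist','w11.png')
print([proj('wrist',p,C).round(0) for p in ((487,-155,36),(487,-155,0),(468,-155,18),(506,-155,18))])
dark(im,C,proj('wrist',(487,-155,18),C),0)
cv2.imwrite('pics/w11c.png',cv2.resize(im[140:340,220:420],(400,400)))
E
```

```text
[array([318., 230.]), array([318., 220.]), array([298., 226.]), array([339., 224.])]
dark [316.2 210.4] [301 206  29  14 133]
dark [312.7 238.3] [298 226  32  22 377]
```

View pics/w11c.png

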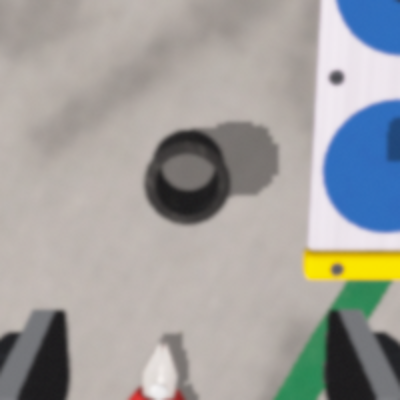

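```bash
python3 - <<'E'
from h import *
p=ray('wrist',314.2,230,36); print(p); plan(p[0],p[1],22,-3.3)
E
```

```text
[ 483.64743615 -154.53760341   36.        ]
t 21.75 at [ 487.3 -153.9  344.7] w 59.7 F [-0.2  0.9  0.2] 
 row [-0.09, -0.36, 16.77, -0.0, -0.0, 0.001] rows>= 3
```

Emit:
servo_tool --commands '[[[-0.1, -0.35, 4, 0, 0, 0], [-0.1, -0.35, 8, 0, 0, 0], [-0.1, -0.35, 12, 0, 0, 0], [-0.1, -0.35, 15, 0, 0, 0], [-0.1, -0.35, 16.6, 0, 0, 0], [-0.1, -0.35, 16.6, 0, 0, 0]]]'

```text
time_s: 22.5
tool_pos: [483.4, -155.1, 178.4]
tcp_rot: [0.727, 0.687, -0.0, -0.001]
contact_force: [-0.4, -1.1, -0.2]
gripper_width: 59.6
```

Emit:
servo_tool --commands '[[[0, 0, 0, 0, 0, 0], [0, 0, 0, 0, 0, 0], [0, 0, 0, 0, 0, 0], [0, 0, 0, 0, 0, 0], [0, 0, 0, 0, 0, 0]]]' --gripper 0

```text
time_s: 23.12
tool_pos: [483.5, -155.7, 180.2]
tcp_rot: [0.727, 0.686, 0.0, 0.001]
contact_force: [-1.4, 1.6, 6.2]
gripper_width: 35.5
```

Emit:
servo_tool --commands '[[[0, 0, -1, 0, 0, 0], [0, 0, -4, 0, 0, 0], [0, 0, -7, 0, 0, 0], [0, 0, -7, 0, 0, 0], [0, 0, -7, 0, 0, 0]]]'

```text
time_s: 23.75
tool_pos: [483.0, -155.5, 248.9]
tcp_rot: [0.727, 0.686, 0.0, 0.0]
contact_force: [0.0, -0.3, -0.7]
gripper_width: 35.3
```

```bash
python3 - <<'E'
from h import *
plan(579.1,-160.3,92,-3.3)
E
```

```text
t 23.75 at [ 483.  -155.5  248.9] w 35.3 F [ 0.  -0.3 -0.7] 
 row [0.08, 9.62, 0.2, 0.0, 0.0, -0.0] rows>= 2
```

Emit:
servo_tool --commands '[[[0.1, 4, 0, 0, 0, 0], [0.1, 8, 0, 0, 0, 0], [0.1, 9.6, 0.2, 0, 0, 0], [0.1, 9.6, 2, 0, 0, 0], [0.1, 9.6, 5, 0, 0, 0], [0.1, 9.6, 5.8, 0, 0, 0], [0.1, 9.6, 5.9, 0, 0, 0], [0.1, 9.6, 5.9, 0, 0, 0]]]'

```text
time_s: 24.75
tool_pos: [578.7, -160.2, 190.0]
tcp_rot: [0.727, 0.686, -0.0, 0.0]
contact_force: [0.0, 0.6, -0.7]
gripper_width: 36.0
```

Emit:
servo_tool --commands '[[[0, 0, 0.1, 0, 0, 0], [0, 0, 0.2, 0, 0, 0], [0, 0, 0.2, 0, 0, 0]]]'

```text
time_s: 25.12
tool_pos: [579.0, -160.2, 188.3]
tcp_rot: [0.727, 0.686, -0.0, 0.0]
contact_force: [-3.0, 0.0, 6.3]
gripper_width: 35.6
```

Contact made. Release and rise, then swing back clear of the rail for a check.

Emit:
servo_tool --commands '[[[0, 0, 0, 0, 0, 0], [0, 0, 0, 0, 0, 0], [0, 0, 0, 0, 0, 0], [0, 0, 0, 0, 0, 0], [0, 0, -1, 0, 0, 0], [0, 0, -4, 0, 0, 0], [0, 0, -8, 0, 0, 0], [0, 0, -13, 0, 0, 0], [0, 0, -17, 0, 0, 0], [0, 0, -17, 0, 0, 0]]]' --gripper 70

```text
time_s: 26.38
tool_pos: [579.2, -160.2, 361.9]
tcp_rot: [0.727, 0.686, 0.001, 0.003]
contact_force: [0.8, 0.2, -0.2]
gripper_width: 59.5
```

```bash
python3 - <<'E'
from h import *
C=cam('wrist'); im=snap('wrist','w12.png')
print('loupe top c, base near, rim far/left/right',[proj('wrist',p,C).round(0) for p in ((579.1,-160.3,44),(579,-141.3,8),(579,-179.3,44),(560,-160,44),(598,-160,44))])
print('stamp',[proj('wrist',p,C).round(0) for p in ((584.4,-75.7,8),(584.4,-75.7,68))])
cv2.imwrite('pics/w12c.png',cv2.resize(im[0:300,170:470],(600,600)))
plan(380,-30,330,-3.3)
E
```

```text
loupe top c, base near, rim far/left/right [array([316., 226.]), array([315., 197.]), array([317., 246.]), array([295., 226.]), array([337., 224.])]
stamp [array([316., 126.]), array([317., 124.])]
t 26.43 at [ 579.  -160.1  359.6] w 60.0 F [ 0.6 -0.3 -0.3] 
 row [11.82, -20.58, -12.61, 0.003, 0.001, -0.0] rows>= 5
```

View pics/w12c.png

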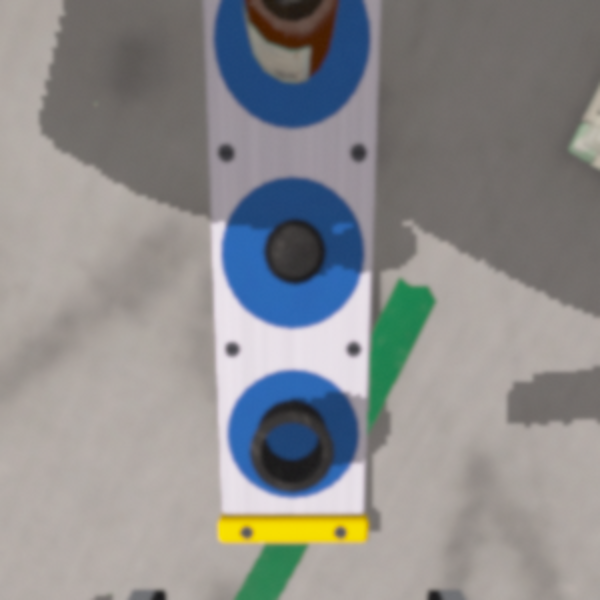

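Loupe and stamp sit within about 2 mm of their mat centres. Retreating for a final overview.

Emit:
servo_tool --commands '[[[0, 0, -6, 0, 0, 0], [0, -5, -10, 0, 0, 0], [0, -11, -12, 0, 0, 0], [0, -17, -12, 0, 0, 0], [0, -22, -12, 0, 0, 0], [0, -24, -12, 0, 0, 0], [0, -24, -12, 0, 0, 0], [0, -24, -12, 0, 0, 0]]]'

```text
time_s: 27.42
tool_pos: [340.0, -146.4, 477.3]
tcp_rot: [0.727, 0.686, -0.0, -0.0]
contact_force: [0.5, 0.7, -0.6]
gripper_width: 60.1
```

```bash
python3 - <<'E'
from h import *
a=snap('top','t12.png'); b=snap('scene','s12.png'); T=cam('top')
M=[(593.9,93.9),(589,9.1),(584.4,-75.7),(579.1,-160.3)]
for m,h in zip(M,(134,110,68,44)): print(proj('top',(*m,h),T).round(1),proj('top',(*m,8),T).round(1))
A=cv2.resize(a[185:265,220:420],(750,300),interpolation=cv2.INTER_CUBIC)
B=cv2.resize(b[160:360,200:540],(510,300),interpolation=cv2.INTER_CUBIC)
cv2.imwrite('pics/fin.png',np.vstack([A,cv2.copyMakeBorder(B,0,0,0,240,0)]))
# bystanders moved?
a0=cv2.imread('pics/top0.png')
for n,(u,v) in dict(spool=(170,241),tape=(447,183),clip=(271,257),cutters=(438,285),p1=(217,240),p2=(271,321)).items():
    t=a0[v-14:v+14,u-14:u+14]; r=cv2.matchTemplate(a[v-22:v+22,u-22:u+22],t,5); _,mx,_,l=cv2.minMaxLoc(r); print(n,round(mx,2),l[0]-8,l[1]-8)
print(bot.read_state()['time_s'])
E
```

```text
[266.4 210.1] [270.9 219.3]
[306.2 215.5] [306.6 222.5]
[343.9 221.7] [342.3 225.6]
[379.9 226.7] [377.9 228.9]
spool 0.75 0 0
tape 0.99 0 0
clip 0.97 0 0
cutters 0.99 0 0
p1 0.88 0 0
p2 0.91 0 0
27.525
```

View pics/fin.png

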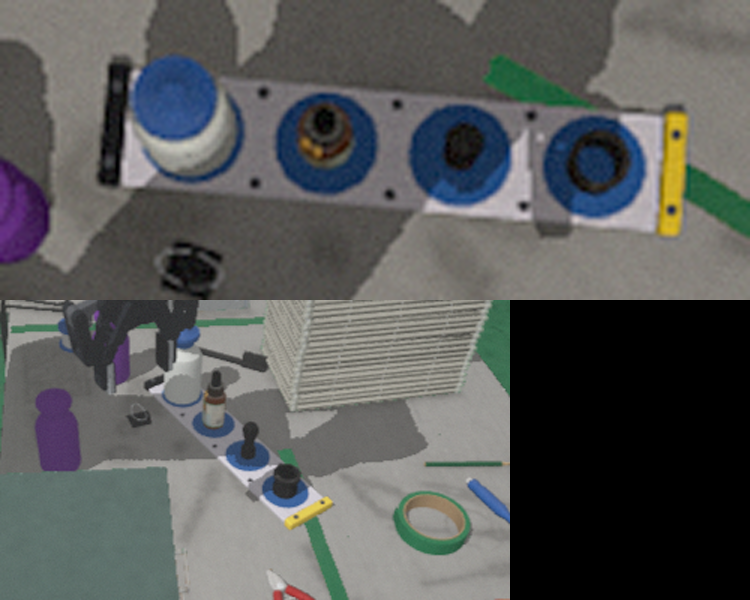

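```bash
python3 -c "
from plant import bot; print(bot.finish_job())"
```

```text
the job is handed in; nothing more can be done
None
```

The four things stand upright on their mats in height order: loupe at the yellow cap, then stamp, dropper bottle, and the white solvent bottle at the black cap. I handed the job in at about 27.5 s of the 106 s allowed. No verdict comes back, so what follows is from my own checks.

- **Centring:** In the last top and wrist pictures each object lies within about 1–3 mm of its mat centre, and the camera calibration itself is only good to about 2 mm. The dropper is the least certain: the top view put its tip about 1.5 px off (roughly 3 mm), and the wrist view suggested about 1–2 mm.
- **Bystanders:** Matching the first and last top pictures showed no shift for the spool, tape roll, clip, cutters or the two purple bottles. The spool's match score was only 0.75, probably because the light and shadow on it changed. The arm's working path never came near it.
- **Forces:** The largest reading I saw at the wrist was about 25 N, when setting down the solvent bottle. It was sampled only at the end of each move.

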